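Dispense a tin by the lever and ease the lid shut

TASK

Two lever dispensers stand on the packing bench: dispense the wide (larger diameter) tin by pressing down the lever of its dispenser all the way with the fingertips, so that the linked lid opens fully and the tin rolls out into the tray. When the tin has come to rest there, ease the lever up again, taking two seconds or more, so that the lid comes down shut without slamming, then move clear. Do not touch the tins or the lids, grasp or lift nothing, and leave the other dispenser and the things around as they are.

Things in the scene. Friction and masses are not known exactly. Their poses are not given: they have to be found in the camera images.
- dispenser_wide: grey steel dispenser holding the wide tin, bolted down, same build as the other. Origin under it; x points from its lever (robot's side) downhill to its tray, z up. In mm: lane 86 wide inside, x -100 to +245, walls 85 high, 50 from x +33; cheeks at x -32..+36 rise to 160; lever arm along y -66 from the cheeks to the pad (x -197, y 0); tray x +105..+245.
- pad_wide (a point): centre of the lever pad's top, dispenser of the wide tin. Ribbed steel plate 42 (dispenser x) x 46 mm, level within 9 degrees, 174 mm above the table at rest. It goes straight down 59 mm to its stop, pressed with some 5 N at first and up to 9 N at the stop. Sprung: it follows the finger up, and snaps back, slamming the lid, if let go.
- lid_wide (a joint): lid of the dispenser of the wide tin, rad: 0 shut, 1.0 fully open. Barred steel panel 82 x 142 mm, hinged across the lane 150 mm above the table, holding back the tin. Linked to the lever: 59 mm of pad travel opens it 1.0 rad, in proportion. Once it is open the tin rolls to the tray's end in about 2 s.
- tin_wide_center (a point): centre of the wide tin, 66 diameter x 78 long, lying across the lane behind the lid, silvery with a paper label; loose, rolls freely. In the tray it comes to rest with its centre near x = +212 of its dispenser.
- dispenser_slim: grey steel dispenser holding the slim tin, bolted down, same build as the other. Origin under it; x points from its lever (robot's side) downhill to its tray, z up. In mm: lane 86 wide inside, x -100 to +245, walls 85 high, 50 from x +33; cheeks at x -32..+36 rise to 160; lever arm along y -66 from the cheeks to the pad (x -197, y 0); tray x +105..+245.
- pad_slim (a point): centre of the lever pad's top, dispenser of the slim tin. Ribbed steel plate 42 (dispenser x) x 46 mm, level within 9 degrees, 174 mm above the table at rest. It goes straight down 59 mm to its stop, pressed with some 5 N at first and up to 9 N at the stop. Sprung: it follows the finger up, and snaps back, slamming the lid, if let go.
- lid_slim (a joint): lid of the dispenser of the slim tin, rad: 0 shut, 1.0 fully open. Barred steel panel 82 x 142 mm, hinged across the lane 150 mm above the table, holding back the tin. Linked to the lever: 59 mm of pad travel opens it 1.0 rad, in proportion. Once it is open the tin rolls to the tray's end in about 2 s.
- tin_slim_center (a point): centre of the slim tin, 42 diameter x 78 long, lying across the lane behind the lid, silvery with a paper label; loose, rolls freely. It is to stay where it is.
- carton: loose cardboard carton 100 x 55 x 50, stands between the dispensers (mm); bystander, origin under its centre.
- tub: loose round jar 72 diameter, 75 high, stands between the dispensers (mm); bystander, origin under its centre.
- tape: loose roll of tape lying flat, 84 diameter, 25 high, between the two levers (mm); bystander, origin under its centre.
- bottle: loose upright bottle 60 diameter, 160 high, to the left of the dispensers (mm); bystander, origin under its centre.
- discs: loose pack of sanding discs lying flat, 100 diameter, 30 high, to the right (mm); bystander, origin under its centre.
- scraper: loose flat scraper lying on the table at the left (mm); bystander, origin under its centre.
- blackbox: loose black box 120 x 70 x 40, to the right (mm); bystander, origin under its centre.
Not all that is in view belongs to the job. What is shaped like the part that bears tin_wide_center but green or purple is not meant.

How it is judged:
On the way, in this order (a step that is already met when the one before it is completed fails the run):
1. the lever of the dispenser with the wide tin is pressed right down and its lid stands fully open (value of joint lid_wide above 0.88 rad and contact force between the fingers and dispenser_wide above 0.5 N), for 0.2 s.
2. the lid is being eased down with the wide tin already in the tray, at rest (value of joint lid_wide below 0.7 rad and x of tin_wide_center in the frame of dispenser_wide above 0.19 m and linear speed of tin_wide below 0.05 m/s), for 0.05 s.
At the end, for the whole second after the job is handed in: The wide tin lies at rest at the end wall of its dispenser's tray (centre 190 to 235 mm from the dispenser's origin), its lid is shut to within 0.05 rad, the other lid is shut and the slim tin has not moved 10 mm (value of joint each of lid_wide, lid_slim below 0.05 rad and x of tin_wide_center in the frame of dispenser_wide between 0.19 and 0.235 m and z of tin_wide_center in the frame of dispenser_wide below 0.07 m and linear speed of tin_wide below 0.02 m/s and distance of tin_slim_center from where it was at the start of the episode below 0.01 m); the robot touches nothing.
It fails at once if the lid slams: it comes down faster than 1.5 rad/s (velocity of joint lid_wide below -1.5 rad/s).
It fails at once if the other dispenser's lid is opened by more than 0.15 rad (value of joint lid_slim above 0.15 rad).
It fails at once if the robot touches a tin or a lid (contact force between any of the fingers, the arm and tin_wide above 0.3 N or contact force between any of the fingers, the arm and tin_slim above 0.3 N or contact force between any of the fingers, the arm and lid_wide above 0.3 N or contact force between any of the fingers, the arm and lid_slim above 0.3 N).
It fails at once if a tin is lifted (centre more than 110 mm above the table) (height (world z) of any of tin_wide_center, tin_slim_center above 0.11 m).
It fails at once if a thing standing around is moved by more than 20 mm or lifted (distance of any of carton, tub, tape, bottle, discs, scraper, blackbox from where it was at the start of the episode above 0.02 m).
It also fails if it takes over 38 s, if anything falls off the work surface, if the arm or the gripper's body presses on something with over 40 N, if the wrist force passes 120 N, or if a joint passes its speed limit or range.

ROBOT

A 6-joint arm with a two-finger parallel gripper is mounted at the origin on the work surface. World frame = base frame: x ahead of the robot, y to its left, z up, the work surface at z = 0. Lengths are in m, angles in rad, forces in N, time in s.
With the tool pointing down it reaches from about 0.3 to 0.85 m from the base axis. Payload 5.4 kg.
Tool frame: the origin (TCP) lies on the centre line of the jaws, within the pads' length; the fingertips stand bot.tip_reach ahead of it and the grasp point (between the pads) lies 2 mm behind it (bot.tip_reach is the distance from the TCP to the fingertips, in m); z points along the fingers, y is the direction in which the jaws open and shut (so a half turn about z gives the same grasp; the last joint's range is limited). The gripper opens to 85 mm and grips with 20 to 120 N. Pads are 22 mm wide; open, the fingers measure 114 mm over their backs; the gripper's body (76 mm by 85 mm) begins 54 mm behind the grasp point. The pads swing forward as they close: fully open they stand 13 mm farther back than shut.
Start: joints at [0.962, 0.158, 1.597, -0, 1.386, -0.21], TCP at [0.223, 0.53, 0.248] pointing down, gripper open.
Joint ranges: [-2.91, 2.91], [-0.94, 2.29], [0.18, 2.7], [-1.29, 4.43], [0.17, 2.64], [-3, 3]. Speed limits (rad/s): [2.57, 2.57, 3.14, 3.14, 3.14, 3.14].

INTERFACE

Orientations are given as a unit quaternion [w, x, y, z].
In Python, from plant import read_state, cams, workorder, bot gives the robot as it stands. The module is installed in compiled form; this text tells all that it offers.
- The arm moves only by the shell command python3 -m creep 'ROWS' [FORCE]. ROWS is JSON, a list of rows, each a list of 7 numbers: the shift along the tool's x, y, z each as a share of 0.5 m, from -1 to 1, then the turn, a rotation vector about the tool's x, y, z each as a share of 45 degrees, from -1 to 1, then the closure, from -1 (fully open) to 1 (shut). In form: [[tx, ty, tz, rx, ry, rz, claw], ...]. A call has 1 to 10 rows; each row is the pose to reach, as a shift and turn from the pose commanded when the call began, along the tool's axes at that moment; what a row does not reach only later rows make up. A row lasts 1/8 s, in which the tool goes at most 62.5 mm and 10.7 degrees, less where a joint would pass 70% of its speed; a pose out of reach is approached as far as the arm can. A call with a number of a shift or a turn outside -1 to 1 is refused whole. A call with a gripper value outside its range is refused whole. The fingers move at their own pace and stop on an object; FORCE is the grip in N (left out, the last holds). Time passes only in rows, so rows that repeat a pose let the fingers close. It gives the time, the measured TCP pose, the force and the opening at its end, in the units of the state.
- read_state(): the state, without advancing time (a new reading comes with each control period).
- cams.get_image(name): name is "scene" or "top" or "wrist"; returns (picture, depth): 400x640x3 uint8, red, green, blue; 400x640 float32, m along the optical axis (not along the pixel's ray), 0 where there is no reading.
- cams.camera_params(name): a dict with "fx", "fy", "cx", "cy" (pixels), "xyz" and "rotation" of the camera in the world. Camera axes: x right, y down, z forward; pixel columns grow to the right and rows downward; lengths in m; the calibration is good to about 2 mm. The wrist camera is an equidistant fisheye: a pixel r from the principal point sees the ray r / f radians off the axis. A picture is of the moment at which its call begins: read the wrist's pose just before it. camera_params takes no time and is no camera call; for the wrist camera it gives the pose at the moment of the call.
- workorder.job_done(): hands the job in, once; it reports no verdict.
The state is a dict: "t": time; "qpos": joint angles; "joint_velocities": joint speeds; "joint_efforts": joint torques, N m; "eef_pos": TCP position; "tool_rot": TCP orientation; "wrist_force": force on the tool from outside, world axes, zero at the start; "ft_torque": the same for the moment, N m; "grip_width": finger opening in m.
Only numpy, scipy, OpenCV 4.12 (cv2) and the standard library are available. Lean on these libraries where they do the work, as an engineer would, in place of code of your own. Each camera call takes 0.05 s, during which the arm holds its last target. There are 200 camera calls.

## Working session

There is one attempt and no reset: what is moved stays moved. The work goes in short steps, Python scripts to look and compute and a shell command to move; the robot and the scene stay as the last step left them, time stands still between calls to the robot, and variables do not carry over. Pictures are saved under pics/ and viewed, about 8 in all and at most 12, crops included, and the job is handed in when it is done.

```bash
mkdir -p pics; cat > h.py <<'E'
import numpy as np, cv2
from plant import read_state, cams, workorder, bot
def snap(n,f):
    p=cams.camera_params(n); im,d=cams.get_image(n); cv2.imwrite('pics/'+f+'.png',im[:,:,::-1]); np.savez('pics/'+f+'.npz',im=im,d=d,R=np.array(p['rotation']),t=np.array(p['xyz']),k=np.array([p['fx'],p['fy'],p['cx'],p['cy']]))
def world(f):
    z=np.load('pics/'+f+'.npz'); fx,fy,cx,cy=z['k']; d=z['d']
    v,u=np.mgrid[:400,:640]; P=np.stack([(u-cx)/fx*d,(v-cy)/fy*d,d],-1)
    R=z['R']
    return z['im'],d,P@R.T+z['t']
E
python3 - <<'E'
from h import *
print(bot.tip_reach, read_state())
for n in('top','scene'):
    snap(n,n); z=np.load(f'pics/{n}.npz'); print(n,z['R'],z['t'],z['k'])
E
```

```text
0.017 {'t': 0.0, 'qpos': array([ 9.61880312e-01,  1.59061934e-01,  1.59827989e+00,  6.26097273e-06,
        1.38620353e+00, -2.10138258e-01]), 'joint_velocities': array([ 0.00018941,  0.00200282, -0.00108233,  0.00182979, -0.00082441,
        0.00034301]), 'joint_efforts': array([-1.56477374e-03, -3.95986462e+01, -3.31435525e+01, -3.50883874e-04,
        8.23855691e-03, -1.87636402e-06]), 'eef_pos': array([0.2229616 , 0.52937319, 0.24728577]), 'tool_rot': array([-3.91581497e-04,  1.98070826e-01,  9.80187224e-01, -8.94390725e-04]), 'wrist_force': array([ 0.3764828 , -0.76183329,  0.39997012]), 'ft_torque': array([-0.05838727, -0.03026367, -0.04658667]), 'grip_width': 0.08540825614906873}
top [-0.03895775  0.7123073  -0.6989686   0.05043313] [0.39508299 0.01414257 1.58189596] [471.68057828 471.68057828 316.18621003 199.53690395]
scene [-0.16941307  0.44900274  0.81716187 -0.31928395] [1.34321641 0.51979872 1.15648719] [422.88184387 422.88184387 319.95411774 202.34296153]
```

```bash
sed -i "s/R=z\['R'\]$/R=Rotation.from_quat(z['R'],scalar_first=True).as_matrix()/; 1a from scipy.spatial.transform import Rotation" h.py; python3 - <<'E'
from h import *
for n in('top','scene'):
    im,d,W=world(n); print(n,(d==0).mean(),np.percentile(W[d>0][:,2],[5,50,95]))
E
```

```text
top 0.00396484375 [-0.75492754 -0.00107137  0.13560515]
scene 0.0039140625 [-0.74764524  0.00164712  0.35757894]
```

View pics/top.png

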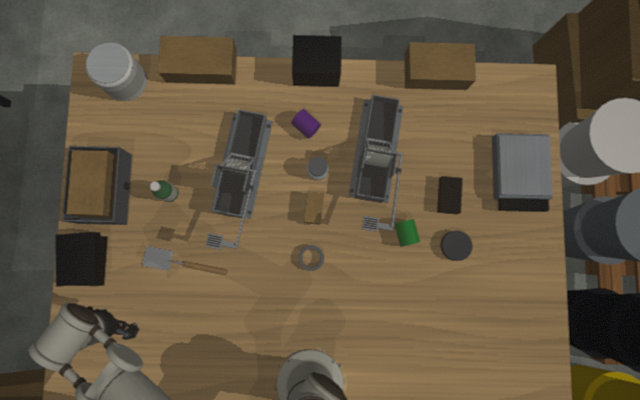

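View pics/scene.png

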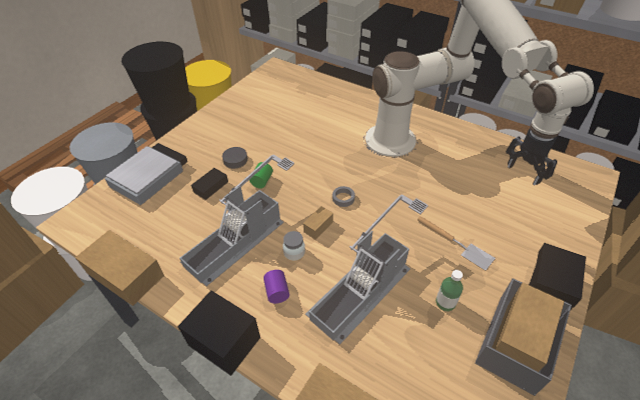

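```bash
python3 - <<'E'
from h import *
a=cv2.imread('pics/top.png');b=cv2.imread('pics/scene.png')
r=lambda c:cv2.resize(c,(390,290),interpolation=cv2.INTER_CUBIC)
o=np.vstack([np.hstack([r(a[130:220,190:310]),r(a[120:210,330:450])]),np.hstack([r(b[230:320,320:440]),r(b[175:265,190:310])])])
o=cv2.convertScaleAbs(o,alpha=1.7)
cv2.imwrite('pics/crop1.png',o)
im,d,W=world('top')
# pads: points z 150-190
for n,(u0,u1,v0,v1) in dict(L=(195,245,225,255),R=(355,400,210,238)).items():
    w=W[v0:v1,u0:u1]; m=(w[...,2]>.16)&(w[...,2]<.19); print(n,m.sum(),w[m].mean(0)); 
for n,(u0,u1,v0,v1) in dict(L=(205,280,100,225),R=(340,410,85,210)).items():
    w=W[v0:v1,u0:u1]; m=(w[...,2]>.03)&(w[...,2]<.1)
    vv,uu=np.nonzero(m); rr=cv2.minAreaRect(w[m][:,:2].astype(np.float32)*1000); print(n,rr,cv2.boxPoints(rr).round())
for nm,(u,v) in dict(L0=(233,195),R0=(374,185)).items():
    print(nm); 
    for dv in range(-35,22,4): print(dv,W[v+dv,u-8:u+9:4,2].round(3))
E
```

```text
L 353 [0.44554316 0.27224667 0.17284812]
R 335 [ 0.50608554 -0.19018363  0.17280681]
L ((710.1026611328125, 242.08956909179688), (102.38970184326172, 354.80584716796875), 78.97972106933594) [[526. 226.]
 [874. 158.]
 [894. 258.]
 [546. 326.]]
R ((802.0758056640625, -218.42626953125), (113.63046264648438, 419.472412109375), 78.01167297363281) [[ 585. -230.]
 [ 995. -318.]
 [1019. -206.]
 [ 609. -119.]]
L0
-35 [0.108 0.071 0.067 0.067 0.063]
-31 [0.049 0.066 0.076 0.079 1.582]
-27 [0.151 0.155 0.146 0.144 0.07 ]
-23 [0.041 0.03  0.041 0.033 0.064]
-19 [0.04  0.037 0.04  0.034 0.033]
-15 [0.041 0.034 0.039 0.039 0.036]
-11 [0.037 0.04  0.029 0.037 0.036]
-7 [0.037 0.041 0.045 0.039 0.04 ]
-3 [0.039 0.042 0.044 0.043 0.039]
1 [0.046 0.044 0.039 0.045 0.041]
5 [0.05  0.042 0.047 0.047 0.049]
9 [0.042 0.044 0.053 0.038 0.041]
13 [0.05  0.049 0.042 0.047 0.043]
17 [0.086 0.051 0.048 0.048 0.082]
21 [ 0.003 -0.002  0.004  0.05   0.08 ]
R0
-35 [0.149 0.155 0.148 0.148 0.102]
-31 [0.096 0.101 0.098 0.1   0.105]
-27 [0.094 0.099 0.101 0.097 0.098]
-23 [0.079 0.082 0.085 0.088 0.093]
-19 [0.034 0.033 0.043 0.041 0.07 ]
-15 [0.039 0.038 0.034 0.037 0.039]
-11 [0.036 0.029 0.039 0.041 0.038]
-7 [0.042 0.04  0.037 0.038 0.043]
-3 [0.044 0.048 0.039 0.046 0.045]
1 [0.043 0.048 0.045 0.041 0.043]
5 [0.044 0.052 0.047 0.042 0.047]
9 [0.046 0.045 0.048 0.049 0.044]
13 [0.042 0.054 0.071 0.086 0.08 ]
17 [-0.002  0.001  0.    -0.001  0.013]
21 [-0.003  0.003 -0.006 -0.    -0.003]
```

View pics/crop1.png

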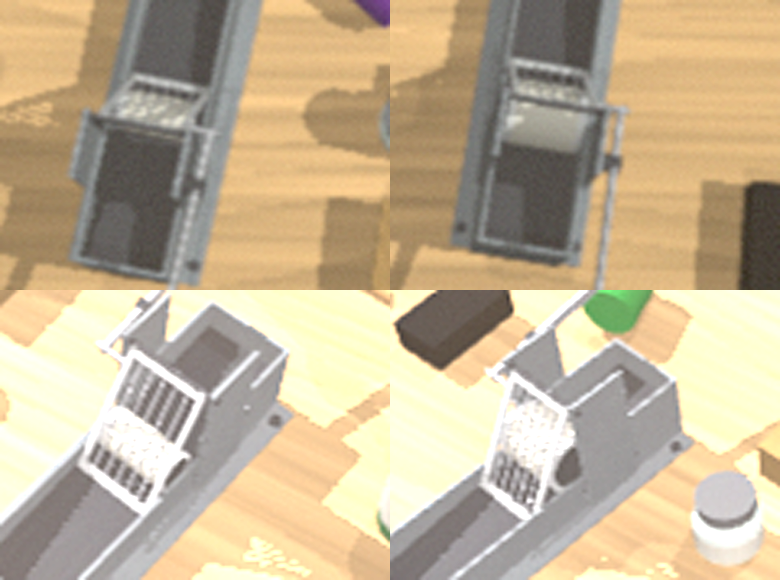

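```bash
python3 - <<'E'
from h import *
im,d,W=world('top')
w=W[205:245,350:402]; m=((w[...,2]>.155)&(w[...,2]<.195)).astype(np.uint8)
for r in m: print(''.join('.#'[x] for x in r))
e=cv2.morphologyEx(cv2.morphologyEx(m,cv2.MORPH_CLOSE,np.ones((3,3))),cv2.MORPH_OPEN,np.ones((7,7)))>0
P=w[e]; print('pad',e.sum(),cv2.minAreaRect((P[:,:2]*1000).astype(np.float32)),P[:,2].mean(),P.mean(0))
# walls
w=W[85:210,340:412]; m=(w[...,2]>.045)&(w[...,2]<.09)
P=w[m]; P=P[(P[:,0]<1.0)&(P[:,1]>-.30)]
print(len(P)); 
for x in np.arange(.58,1.0,.03):
    q=P[abs(P[:,0]-x)<.015]; print(round(x,3),len(q),np.percentile(q[:,1],[3,97]).round(3) if len(q) else 0)
for v in range(225,240):print(end='')
R=Rotation.from_quat(read_state()['tool_rot'],scalar_first=True).as_matrix(); print(R)
E
```

```text
............................................##......
............................................##......
...........................................###......
............................................##......
...........................................###......
...........................................###......
...........................................###......
...........................................##.......
...........................................##.......
..........................................###.......
..........................................###.......
..............#####.......................###.......
..............###########.................###.......
..............###############..............##.......
..............###############.............###.......
.............################.............##........
.............################.............##........
.............################............###........
.............####################........###........
.............##########################..###........
.............#######.###################
[... 974 characters left out ...]
.............................................
pad 208 ((467.4931640625, -85.88432312011719), (51.054996490478516, 241.6356201171875), 23.970521926879883) 0.18158614400505016 [ 0.50492538 -0.17047467  0.18158614]
851
0.58 21 [-0.229 -0.202]
0.61 193 [-0.233 -0.141]
0.64 141 [-0.238 -0.143]
0.67 82 [-0.245 -0.146]
0.7 129 [-0.246 -0.148]
0.73 50 [-0.253 -0.151]
0.76 49 [-0.251 -0.165]
0.79 43 [-0.262 -0.166]
0.82 25 [-0.267 -0.171]
0.85 23 [-0.272 -0.177]
0.88 20 [-0.276 -0.181]
0.91 22 [-0.279 -0.184]
0.94 53 [-0.283 -0.191]
0.97 0 0
1.0 0 0
[[-9.21509833e-01  3.88353675e-01 -1.02492562e-03]
 [ 3.88354846e-01  9.21508741e-01 -1.46737273e-03]
 [ 3.74618329e-04 -1.75023323e-03 -9.99998398e-01]]
```

```bash
python3 - <<'E'
from h import *
z=np.load('pics/top.npz');R=Rotation.from_quat(z['R'],scalar_first=True).as_matrix();fx,fy,cx,cy=z['k']
def ray(u,v,h):
    r=R@[(u-cx)/fx,(v-cy)/fy,1]; return z['t']+r*(h-z['t'][2])/r[2]
print(ray(371,223.3,.174),ray(363,224,.174),ray(379,224,.174),ray(371,216.5,.174),ray(371,230.5,.174))
s=read_state();T=Rotation.from_quat(s['tool_rot'],scalar_first=True).as_matrix()
dw=np.array([.505,-.171,.24])-s['eef_pos']; print('tool shift/0.5',T.T@dw/.5, T.T@(dw*np.array([.5,.5,0])+[0,0,.05])/.5)
E
```

```text
[ 0.5058946  -0.17265668  0.174     ] [ 0.50333538 -0.14865721  0.174     ] [ 0.50425283 -0.1966835   0.174     ] [ 0.52634181 -0.17259274  0.174     ] [ 0.48432572 -0.17272413  0.174     ]
tool shift/0.5 [-1.06377317 -1.07182853  0.01622897] [-0.53184636 -0.5361022  -0.09926109]
```

```bash
python3 -m creep '[[-0.05,-0.05,-0.1,0,0,-0.1,1],[-0.54,-0.54,-0.1,0,0,-0.325,1],[-0.54,-0.54,-0.1,0,0,-0.325,1],[-0.54,-0.54,-0.1,0,0,-0.325,1],[-0.54,-0.54,-0.1,0,0,-0.325,1],[-0.54,-0.54,-0.1,0,0,-0.325,1],[-0.54,-0.54,-0.1,0,0,-0.325,1],[-0.54,-0.54,-0.1,0,0,-0.325,1],[-0.54,-0.54,-0.1,0,0,-0.325,1],[-0.54,-0.54,-0.1,0,0,-0.325,1]]' 30
cat > go.py <<'E'
from h import *
import sys
s=read_state();T=Rotation.from_quat(s['tool_rot'],scalar_first=True).as_matrix()
print(s['t'],s['eef_pos'],s['wrist_force'],s['qpos'],s['grip_width']); print(T.round(3))
print((T.T@(np.array([float(a) for a in sys.argv[1:4]])-s['eef_pos'])/.5).round(4))
E
python3 go.py .505 -.172 .26
```

```text
t: 1.35
eef_pos: [0.3668, 0.1771, 0.2982]
tool_rot: [-0.0, 0.071, 0.997, 0.0]
wrist_force: [0.5, 1.1, -0.4]
grip_width: 0.0003
1.35 [0.3667829  0.17710828 0.29816482] [ 0.53477987  1.14214395 -0.35305246] [ 1.50865632e-01 -3.33809939e-01  1.95898788e+00  2.47593465e-04
  1.51685407e+00 -1.27822960e+00] 0.000342101028137588
[[-0.99   0.141 -0.   ]
 [ 0.141  0.99   0.   ]
 [ 0.     0.    -1.   ]]
[-0.3723 -0.6522  0.0761]
```

```bash
python3 -m creep '[[-0.372,-0.652,0.08,0,0,0,1],[-0.372,-0.652,0.08,0,0,0,1],[-0.372,-0.652,0.08,0,0,0,1],[-0.372,-0.652,0.08,0,0,0,1],[-0.372,-0.652,0.08,0,0,0,1],[-0.372,-0.652,0.08,0,0,0,1],[-0.372,-0.652,0.08,0,0,0,1],[-0.372,-0.652,0.08,0,0,0,1],[-0.372,-0.652,0.08,0,0,0,1]]'
python3 go.py .505 -.172 .20
python3 - <<'E'
from h import *
snap('wrist','w1');snap('scene','s1')
z=np.load('pics/w1.npz');print(z['R'],z['t'],z['k'])
b=cv2.imread('pics/s1.png')[100:220,200:380]; w=cv2.imread('pics/w1.png')
cv2.imwrite('pics/c2.png',cv2.convertScaleAbs(np.vstack([cv2.resize(b,(480,320)),cv2.resize(w,(448,280))[:, :] if 0 else cv2.resize(w,(480,280))]),alpha=1.5))
E
```

```text
t: 2.48
eef_pos: [0.5048, -0.1714, 0.2587]
tool_rot: [0.0, 0.071, 0.998, 0.0]
wrist_force: [-0.5, 0.8, 0.5]
grip_width: 0.0001
2.475 [ 0.50479691 -0.17137494  0.25865618] [-0.52824953  0.7702529   0.49437929] [-5.54281927e-01  4.20079995e-02  1.70170899e+00  2.63161822e-04
  1.39757519e+00 -1.98385436e+00] 0.00014013225238316163
[[-0.99   0.141  0.   ]
 [ 0.141  0.99   0.   ]
 [-0.     0.    -1.   ]]
[-0.0005 -0.0012  0.1173]
[0.11564743 0.74648648 0.64764895 0.09967165] [ 0.42771383 -0.16051741  0.38363375] [309.70691629 309.70691629 322.57941013 202.27204996]
```

View pics/c2.png

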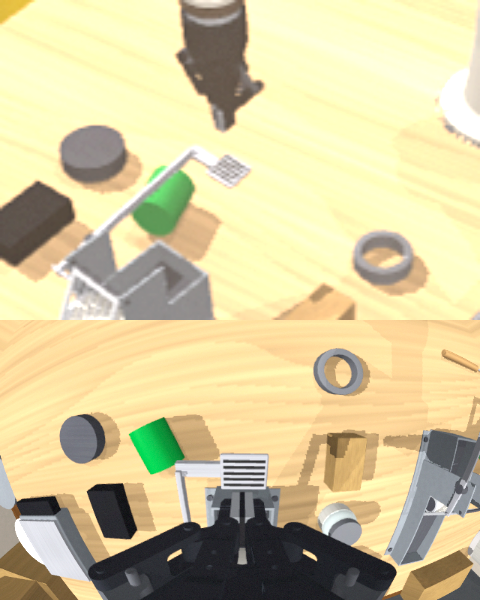

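```bash
python3 - <<'E'
from h import *
z=np.load('pics/w1.npz');R=Rotation.from_quat(z['R'],scalar_first=True).as_matrix();f,_,cx,cy=z['k']
for u,v in [(221,454),(267,454),(268,489),(222,489)]:
    u=u*640/480;v=(v-320)*400/280
    a=np.array([u-cx,v-cy]);r=np.hypot(*a);th=r/f
    q=R@np.r_[a/r*np.sin(th),np.cos(th)];print((z['t']+q*(.174-z['t'][2])/q[2]).round(4))
E
```

```text
[ 0.4827 -0.1884  0.174 ]
[ 0.4888 -0.1456  0.174 ]
[ 0.5274 -0.1487  0.174 ]
[ 0.5209 -0.194   0.174 ]
```

```bash
python3 -m creep '[[0,0.004,0.06,0,0,0,1],[0,0.004,0.11,0,0,0,1],[0,0.004,0.13,0,0,0,1],[0,0.004,0.15,0,0,0,1],[0,0.004,0.16,0,0,0,1],[0,0.004,0.16,0,0,0,1]]'; python3 go.py .505 -.170 .132
```

```text
t: 3.32
eef_pos: [0.5054, -0.1712, 0.1786]
tool_rot: [0.001, 0.072, 0.997, -0.0]
wrist_force: [-0.3, 0.1, 0.3]
grip_width: -0.0003
3.325 [ 0.50536828 -0.17120947  0.1786045 ] [-0.32427447  0.14019458  0.26685108] [-5.53319865e-01  1.15201079e-01  1.78729400e+00  5.88470449e-05
  1.23785034e+00 -1.98072221e+00] -0.0002658423446801705
[[-0.99   0.143  0.001]
 [ 0.143  0.99  -0.001]
 [-0.001 -0.    -1.   ]]
[0.0012 0.0023 0.0932]
```

```bash
python3 - <<'E'
from h import *
print(read_state()['wrist_force'])
snap('wrist','w2');snap('scene','s2')
b=cv2.imread('pics/s2.png')[130:190,250:340]; w=cv2.imread('pics/w2.png')[150:330,220:440]
cv2.imwrite('pics/c3.png',cv2.convertScaleAbs(np.hstack([cv2.resize(b,(400,267),interpolation=2),cv2.resize(w,(326,267))]),alpha=1.5))
E
```

```text
[-0.32427447  0.14019458  0.26685108]
```

View pics/c3.png

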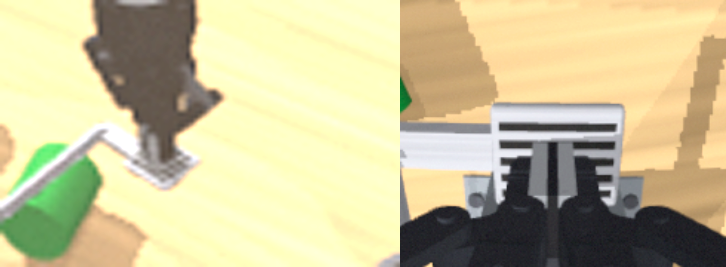

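```bash
python3 -m creep '[[0,0.002,0.01,0,0,0,1],[0,0.002,0.02,0,0,0,1],[0,0.002,0.02,0,0,0,1],[0,0.002,0.02,0,0,0,1]]'; python3 go.py .505 -.170 .132
```

```text
t: 3.92
eef_pos: [0.5054, -0.1702, 0.1684]
tool_rot: [0.0, 0.072, 0.997, -0.0]
wrist_force: [0.4, -0.7, 0.2]
grip_width: -0.0003
3.925 [ 0.5053685  -0.17016322  0.16837381] [ 0.38588427 -0.70609792  0.19760501] [-5.51675848e-01  1.26484128e-01  1.79653059e+00  1.93074607e-04
  1.21794092e+00 -1.97889223e+00] -0.000276791707676333
[[-0.99   0.143  0.001]
 [ 0.143  0.99  -0.   ]
 [-0.001 -0.    -1.   ]]
[0.0008 0.0002 0.0727]
```

```bash
python3 - <<'E'
from h import *
snap('scene','s3')
for n in('scene','s2','s3'):
    im,d,W=world(n); m=(abs(W[...,0]-.505)<.07)&(abs(W[...,1]+.17)<.04)&(W[...,2]>.09)&(W[...,2]<.3)
    q=W[m]; print(n,len(q),np.histogram(q[:,2],np.arange(.09,.31,.01))[0])
    m=(abs(W[...,0]-.575)<.03)&(W[...,1]<-.22)&(W[...,1]>-.28)&(W[...,2]>.09); print('arm z',W[m][:,2].mean())
    m=(abs(W[...,0]-.74)<.08)&(abs(W[...,1]+.205)<.035)&(W[...,2]>.05); print('lid',np.percentile(W[m][:,2],[50,90,98]))
b=cv2.imread('pics/s3.png')[130:270,180:340]
cv2.imwrite('pics/c4.png',cv2.convertScaleAbs(cv2.resize(b,(640,560),interpolation=2),alpha=1.3))
E
```

```text
scene 145 [  0   0   0   0   0   0   0   9 119  17   0   0   0   0   0   0   0   0
   0   0   0]
arm z 0.15940144227656383
lid [0.09771867 0.14996846 0.15507237]
s2 463 [ 0  0  0  0  0  0 28 76 15 16 18 10 39 31 36 29 42 35 35 18 35]
arm z 0.15071996211993066
lid [0.09455332 0.14791355 0.15549597]
s3 503 [ 0  0  0  0  0 21 73 17 19 12 13 40 34 33 28 25 46 27 19 34 62]
arm z 0.14561748772855762
lid [0.09474765 0.15002325 0.15501712]
```

View pics/c4.png

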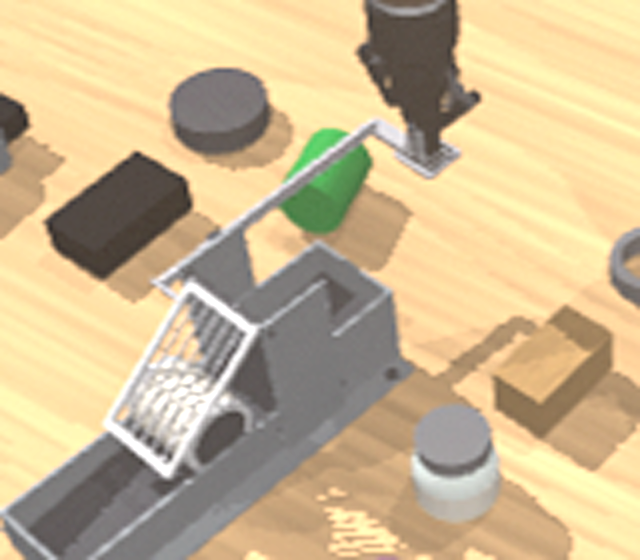

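```bash
python3 -c "
from h import *
print(read_state()['joint_efforts'],read_state()['wrist_force'])"
python3 -m creep '[[0,0,0.03,0,0,0,1],[0,0,0.055,0,0,0,1],[0,0,0.07,0,0,0,1],[0,0,0.074,0,0,0,1],[0,0,0.074,0,0,0,1],[0,0,0.074,0,0,0,1],[0,0,0.074,0,0,0,1]]'; python3 go.py .505 -.170 .132;python3 -c "
from h import *
print(read_state()['joint_efforts'])
snap('scene','s4')
for n in('s3','s4'):
    im,d,W=world(n); m=(abs(W[...,0]-.505)<.07)&(abs(W[...,1]+.17)<.04)&(W[...,2]>.07)&(W[...,2]<.2)
    print(np.histogram(W[m][:,2],np.arange(.07,.2,.005))[0])
b=cv2.imread('pics/s4.png')[130:290,170:340]
cv2.imwrite('pics/c5.png',cv2.convertScaleAbs(cv2.resize(b,(640,600),interpolation=2),alpha=1.3))"
```

```text
[ 3.54808867e-01 -3.56538928e+01 -3.03584290e+01  1.82441077e-01
  1.55553720e-01  6.01687192e-03] [ 0.82176496 -0.64575055  1.08752065]
t: 4.85
eef_pos: [0.507, -0.1707, 0.1336]
tool_rot: [0.002, 0.072, 0.997, -0.001]
wrist_force: [0.3, 1.2, 10.4]
grip_width: -0.0001
4.85 [ 0.50699815 -0.17070552  0.13364689] [ 0.29025502  1.17095808 10.38292267] [-5.51278804e-01  1.71599991e-01  1.82090801e+00  9.04754983e-04
  1.14428891e+00 -1.97892937e+00] -5.052446010811684e-05
[[-0.99   0.143  0.005]
 [ 0.143  0.99  -0.002]
 [-0.005 -0.001 -1.   ]]
[0.0042 0.0008 0.0033]
[-3.69144576e-01 -3.16032350e+01 -2.56559318e+01 -1.65594039e-01
 -1.86223593e-01  5.77855608e-03]
[ 0  0  0  0  0  0  0  0  0  0  0  0  0  0  3 18 54 19  6 11  8 11  8  4
  4]
[ 0  0  0  0  0  0  0  2 18 38 25  5 10 10  8  7  5  6  6 17 22 16 15 20
 15]
```

View pics/c5.png

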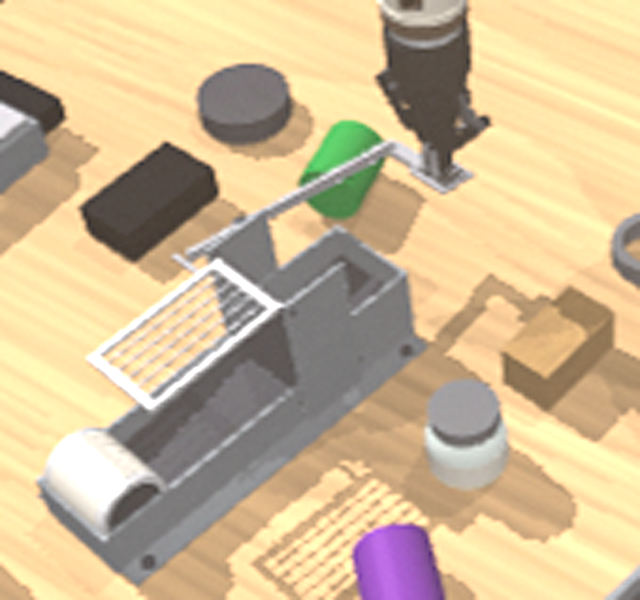

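```bash
python3 -m creep '[[0,0,0.005,0,0,0,1],[0,0,0.008,0,0,0,1],[0,0,0.008,0,0,0,1],[0,0,0.008,0,0,0,1],[0,0,0.008,0,0,0,1],[0,0,0.008,0,0,0,1],[0,0,0.008,0,0,0,1],[0,0,0.008,0,0,0,1],[0,0,0.008,0,0,0,1],[0,0,0.008,0,0,0,1]]'; python3 go.py .505 -.170 .195
python3 - <<'E'
from h import *
snap('top','t5');snap('scene','s5');im,d,W=world('s5')
x=np.array([np.cos(-.147),np.sin(-.147)]);o=np.array([.505,-.17])+.197*x
q=W[...,:2]-o; a=q@x; b=q@np.array([-x[1],x[0]])
for n in('s4','s5','t5'):
    im,d,W=world(n);q=W[...,:2]-o; a=q@x; b=q@np.array([-x[1],x[0]])
    m=(a>.15)&(a<.3)&(abs(b)<.035)&(W[...,2]>.07)&(W[...,2]<.13);print(n,m.sum(),np.percentile(a[m],[2,50,98]).round(3),W[m][:,2].max() if m.any() else 0, a[m][W[m][:,2]>W[m][:,2].max()-.01].mean())
    m=(a>.0)&(a<.16)&(abs(b)<.038)&(W[...,2]>.11)
    print('lid slope',np.degrees(np.arctan(np.polyfit(a[m],W[m][:,2],1)[0])))
E
```

```text
t: 6.15
eef_pos: [0.5073, -0.1708, 0.1325]
tool_rot: [0.002, 0.071, 0.997, -0.001]
wrist_force: [-8.6, 5.1, 28.2]
grip_width: -0.0001
6.15 [ 0.50728505 -0.17082118  0.13246658] [-8.60922515  5.1297977  28.16708149] [-5.50971583e-01  1.73900995e-01  1.82087234e+00  4.92042446e-04
  1.14185393e+00 -1.97893273e+00] -8.172014495248668e-05
[[-0.99   0.143  0.004]
 [ 0.143  0.99  -0.002]
 [-0.005 -0.002 -1.   ]]
[ 0.0042  0.0008 -0.1251]
s4 320 [0.189 0.218 0.24 ] 0.08934117563908561 0.214438805620716
lid slope -3.3791764980992745
s5 316 [0.188 0.217 0.24 ] 0.08704573518834624 0.21332696773744023
lid slope -2.3331653522176232
t5 236 [0.186 0.213 0.236] 0.09001575251929306 0.21226692198149502
lid slope -2.259240050350071
```

```bash
python3 -m creep '[[0,0,-0.005,0,0,0,1],[0,0,-0.01,0,0,0,1],[0,0,-0.015,0,0,0,1],[0,0,-0.02,0,0,0,1],[0,0,-0.025,0,0,0,1],[0,0,-0.03,0,0,0,1],[0,0,-0.035,0,0,0,1],[0,0,-0.04,0,0,0,1],[0,0,-0.045,0,0,0,1],[0,0,-0.05,0,0,0,1]]'
python3 -m creep '[[0,0,-0.005,0,0,0,1],[0,0,-0.01,0,0,0,1],[0,0,-0.015,0,0,0,1],[0,0,-0.02,0,0,0,1],[0,0,-0.025,0,0,0,1],[0,0,-0.03,0,0,0,1],[0,0,-0.035,0,0,0,1],[0,0,-0.04,0,0,0,1],[0,0,-0.045,0,0,0,1],[0,0,-0.05,0,0,0,1]]'
python3 -m creep '[[0,0,-0.005,0,0,0,1],[0,0,-0.01,0,0,0,1],[0,0,-0.015,0,0,0,1],[0,0,-0.02,0,0,0,1],[0,0,-0.025,0,0,0,1],[0,0,-0.03,0,0,0,1],[0,0,-0.035,0,0,0,1],[0,0,-0.04,0,0,0,1],[0,0,-0.045,0,0,0,1],[0,0,-0.05,0,0,0,1]]'
```

```text
t: 7.5
eef_pos: [0.5058, -0.1705, 0.1536]
tool_rot: [0.001, 0.072, 0.997, -0.0]
wrist_force: [-1.6, 0.3, 6.6]
grip_width: 0.0001
t: 8.75
eef_pos: [0.5062, -0.1705, 0.1783]
tool_rot: [0.002, 0.072, 0.997, -0.0]
wrist_force: [4.2, -1.2, 5.0]
grip_width: -0.0
t: 10.0
eef_pos: [0.5048, -0.1699, 0.2021]
tool_rot: [-0.0, 0.072, 0.997, 0.0]
wrist_force: [0.9, -0.4, 0.3]
grip_width: 0.0002
```

Released gently at the top; now move up clear and check.

```bash
python3 -m creep '[[0,0,-0.05,0,0,0,1],[0.05,0,-0.13,0,0,0,1],[0.15,0,-0.2,0,0,0,1],[0.2,0,-0.2,0,0,0,1],[0.2,0,-0.2,0,0,0,1],[0.2,0,-0.2,0,0,0,1],[0.2,0,-0.2,0,0,0,1],[0.2,0,-0.2,0,0,0,1]]'
python3 - <<'E'
from h import *
snap('top','t6');snap('scene','s6')
x=np.array([np.cos(-.147),np.sin(-.147)]);o=np.array([.505,-.17])+.197*x
for n in('top','t6','scene','s6'):
    im,d,W=world(n);q=W[...,:2]-o; a=q@x; b=q@np.array([-x[1],x[0]])
    m=(a>.15)&(a<.3)&(abs(b)<.035)&(W[...,2]>.07)&(W[...,2]<.13);print(n,'tin',m.sum(),a[m].mean().round(3) if m.any() else None)
    m=(abs(a+.197)<.03)&(abs(b)<.03)&(W[...,2]>.1)&(W[...,2]<.2);print(' pad z',m.sum(),np.median(W[m][:,2]))
b=np.hstack([cv2.imread('pics/t6.png')[90:260,130:480],]);c=cv2.imread('pics/s6.png')[120:340,170:500]
cv2.imwrite('pics/c6.png',cv2.convertScaleAbs(np.vstack([cv2.resize(b,(560,272)),cv2.resize(c,(560,328))]),alpha=1.3))
E
```

```text
t: 11.0
eef_pos: [0.4065, -0.1557, 0.3018]
tool_rot: [-0.0, 0.072, 0.997, 0.0]
wrist_force: [-0.7, -0.5, -0.5]
grip_width: 0.0002
top tin 0 None
 pad z 223 0.17481099881110063
t6 tin 296 0.21
 pad z 176 0.17482240598607812
scene tin 0 None
 pad z 133 0.17682002392667895
s6 tin 314 0.215
 pad z 134 0.17634938411194195
```

View pics/c6.png

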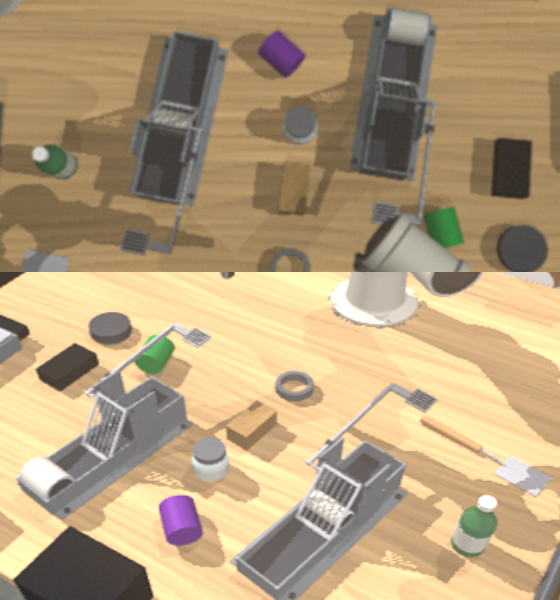

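The wide tin is in the tray, its lid is shut and the pad is back at its rest height. The slim dispenser and the other things look unchanged, so I'm handing in.

```bash
python3 -c "
from h import *
print(workorder.job_done())"
```

```text
the job is handed in; nothing more can be done
None
```

The wide tin is dispensed and the job is handed in at about 11 s of the 38 s allowed; no verdict was reported.

- **Which dispenser:** I used the right-hand one. Its tin stands about 100 mm above the table and shows behind the lid hinge, while the left-hand tin sits low.
- **Press:** I pushed the pad down to its stop with shut fingertips. The lid stood about level, and the force at the stop was about 28 N. The tin rolled out and rested about 213 mm from the dispenser's origin.
- **Ease up:** I raised the lever about 59 mm over roughly 3.5 s with the fingers following, then moved up and away.
- **Last checks:**
  - The pad is back at its starting height (175 mm in the top view, 176 mm in the scene view), so the lid is shut.
  - The tin is 210–215 mm from the origin in the two views.
  - The wrist force is within its noise. The other dispenser and the things around look unmoved by eye; I did not measure them.
- **Disagreement:** Early in the press the wrist force read about zero while the pad was already moving down, against the stated 5 N. I trusted the pictures and depth instead; near the stop it read plausibly again.

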